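# Test a keg coupler's spring latch and set its gas valve

### The job

Test the spring latch on top of the keg coupler: push its plate straight down, slowly, until it clicks over and stays down, but never push harder than about 15 N. If it clicks by then the latch is fit for use: turn the gas valve's handle fully open (in line with the pipe); if it still has not clicked when your push has reached 15 N it is too stiff: let it come back up and turn the valve's handle fully shut (square across the pipe). Test before you touch the valve, and leave the things lying around where they are.

Things in the scene. Friction and masses are not known exactly. Their poses are not given: they have to be found in the camera images.
- coupler: Fixed steel keg coupler on a white collar, on a 140 x 140 x 18 mm wooden block. Origin: centre of the block's underside, on the table; z up. The latch plate is straight above it; the steel latch housing under the plate is 50 x 44 mm, top at z = 107 mm. A fixed flat grip arm sticks out to local +x (105 mm from the axis) and a pipe stub to local +y (65 mm), both below z = 95 mm.
- latch_plate: The latch's flat aluminium push plate, 38 (local x) x 32 (local y) x 8 mm, level; it moves only straight down. Origin: centre of its top face, 142 mm above the table when up. It sits on a stiff spring of its own, 8 N per mm (4 mm at most), which adds to the latch's travel. The force is the same wherever it is pushed. Release force: 6 to 30 N, new every time, only felt.
- latch (a joint): Travel of the latch stem under the plate, m: 0 = up, growing downward. A spring pushes it up: the push needed starts at half the release force and peaks at the release force at 4 mm, then falls to nil at 10 mm; past that it snaps down by itself (so push on until the force is gone) and stays at its stop, 0.014 (clicked). Let go before 10 mm, it springs back to 0.
- valve_base: Fixed gas valve on a wooden board 75 (x) x 190 (y) x 18 mm. Origin: centre of the board's underside, on the table, straight below the handle's axis; z up. The copper pipe lies along local y, its top and the brass body below z = 61 mm.
- valve (a joint): Angle of the valve handle, rad, about the vertical through the valve_base origin, counterclockwise from above. 0 = fully shut: it points to local -x of valve_base, across the pipe; 1.571 = fully open: it points to local -y, in line with the pipe. Firm stops at both ends. Starts about halfway, turns with a steady drag of 0.2 N m (2.5 N at 85 mm from the axis), stays where left.
- valve_tip (a point): Outer end of the valve handle, on its top face, 105 mm from the axis and 97 mm above the table. The handle is a straight level bar 18 to 20 mm wide and 14 mm thick (z = 83 to 97 mm), with free space below and on both sides.
- keg_cap: Bystander: white plastic keg cap, 68 mm across, 20 mm high. Origin: centre of the underside.
- spanner: Bystander: steel spanner 160 mm long, lying flat on the table. Origin near its middle.
- bottle: Bystander: amber glass bottle, 62 mm across, 200 mm high. Origin: centre of the underside.
- gasket: Bystander: black rubber ring, 60 mm across, 8 mm high. Origin: centre of the underside.
There are look-alikes about, which are no part of the job. What is shaped like the coupler but blue or green is not meant.

How it is judged:
On the way, in this order (a step that is already met when the one before it is completed fails the run):
1. the latch is tested: it has clicked (over 11 mm of travel), or it was pushed with more than 12 N ((value of joint latch above 0.011 m or contact force between anything else and latch_plate above 12 N)), for 0.02 s.
2. the valve handle is set to suit: open if the latch has clicked, shut if it has come back up (((value of joint latch above 0.011 m and value of joint valve above 1.4 rad) or (value of joint latch below 0.003 m and value of joint valve below 0.17 rad))), for 0.2 s.
At the end, for the whole second after the job is handed in: Either the latch is clicked down (over 11 mm) and the valve handle is fully open (over 1.40 rad), or the latch is back up (under 3 mm) and the valve handle is fully shut (under 0.17 rad) (((value of joint latch above 0.011 m and value of joint valve above 1.4 rad) or (value of joint latch below 0.003 m and value of joint valve below 0.17 rad))); the robot touches nothing.
It fails at once if the latch plate is pushed with more than 18 N (contact force between anything else and latch_plate above 18 N).
It fails at once if a bystander is moved by more than 30 mm (distance of any of keg_cap, spanner, bottle, gasket from where it was at the start of the episode above 0.03 m).
It also fails if it takes over 64 s, if anything falls off the work surface, if the arm or the gripper's body presses on something with over 40 N, if the wrist force passes 120 N, or if a joint passes its speed limit or range.

### The arm

A 6-joint arm with a two-finger parallel gripper is mounted at the origin on the work surface. World frame = base frame: x ahead of the robot, y to its left, z up, the work surface at z = 0. Lengths are in m, angles in rad, forces in N, time in s.
With the tool pointing down it reaches from about 0.3 to 0.875 m from the base axis. Payload 6.4 kg.
Tool frame: the origin (TCP) lies at the very end of the fingers, on their centre line; the grasp point (between the pads) lies 19 mm behind it; z points along the fingers, y is the line along which they close (so a half turn about z gives the same grasp; the last joint's range is limited). The gripper opens to 85 mm and grips with 20 to 120 N. Pads are 22 mm wide; open, the fingers measure 114 mm over their backs; the gripper's body (76 mm by 85 mm) begins 54 mm behind the grasp point. The pads swing forward as they close: fully open they stand 13 mm farther back than shut.
Start: joints at [1.08, 0.181, 1.607, -0, 1.354, -0.206], TCP at [0.162, 0.552, 0.231] pointing down, gripper open.
Joint ranges: [-2.99, 2.99], [-0.89, 2.07], [0.3, 2.58], [-1.14, 4.28], [0, 2.63], [-3.12, 3.12]. Speed limits (rad/s): [2.57, 2.57, 3.01, 3.14, 3.14, 3.14].

### API

Orientations are given as a unit quaternion [w, x, y, z].
In Python, from bench import ctrl gives the robot as it stands.
- The arm moves only by the tool jog_arm, never from a script. Its argument "series" is a list that holds one entry, the list of rows, each a list of 7 numbers: the shift along the tool's x, y, z in mm, then the turn, a rotation vector about the tool's x, y, z in rad, then the finger opening in mm, from 0 to 85.4. In form: [[[tx, ty, tz, rx, ry, rz, gripper], ...]]. A call has exactly 10 rows; each row shifts and turns the commanded pose from where the row before left it, along the tool's axes as they then stand; what a row does not reach is not made up. A row lasts 1/10 s, in which the tool goes at most 50 mm and 8.59 degrees, less where a joint would pass 70% of its speed; a pose out of reach is approached as far as the arm can. A call with a gripper value outside its range is refused whole. The fingers move at their own pace and stop on an object; the grip force is fixed at half the most. Time passes only in rows, so rows that do not move let the fingers close, or fill a call up. It gives the time, the measured TCP pose, the force, the opening and the grip force at its end, in the units of the state.
- ctrl.get_obs(): the state, without advancing time (a new reading comes with each control period).
- ctrl.camera(name): name is "scene" or "top" or "wrist"; returns a dict with "frame" (420x560x3 uint8, blue, green, red), "z_map" (420x560 float32, m along the optical axis (not along the pixel's ray), 0 where there is no reading), "fx", "fy", "cx", "cy" (pixels), "xyz" and "rotation" of the camera in the world. Camera axes: x right, y down, z forward; pixel columns grow to the right and rows downward; lengths in m; the calibration is good to about 2 mm. A picture is of the moment at which its call begins.
- ctrl.hand_in(): hands the job in; it is judged then, once.
The state is a dict: "time_s": time; "q": joint angles; "dq": joint speeds; "joint_efforts": joint torques, N m; "eef_pos": TCP position; "eef_rot": TCP orientation; "wrist_force": force on the tool from outside, world axes, zero at the start; "torque": the same for the moment, N m; "opening": opening from 0.0 (shut) to 1.0 (fully open); "grasp_force": force on a finger pad.
Only numpy, scipy, OpenCV 4.12 (cv2) and the standard library are available. Lean on these libraries where they do the work, as an engineer would, in place of code of your own. Each camera call takes 0.05 s, during which the arm holds its last target. There are 200 camera calls.

## Working session

There is one attempt and no reset: what is moved stays moved. The work goes in short steps, Python scripts to look and compute and a tool call to move; the robot and the scene stay as the last step left them, time stands still between calls to the robot, and variables do not carry over. Pictures are saved under pics/ and viewed, at most 10 in all, crops included, and the job is handed in when it is done.

Besides the shell and the picture viewer there is one more tool, called after "Emit:" as name(argument=value, ...), one argument or row to a line, values as JSON. jog_arm: Moves the arm, as the interface text tells. Its arguments: {"type":"object","properties":{"series":{"type":"array"}},"required":["series"]}

```bash
ls; mkdir -p pics
python3 - <<'E'
from bench import ctrl
import cv2,numpy as np
o=ctrl.get_obs();print({k:np.round(v,3) for k,v in o.items()})
for n in("top","scene"):
    c=ctrl.camera(n);cv2.imwrite(f"pics/{n}0.png",c["frame"]);np.savez(f"{n}0.npz",**c)
    print(n,c["fx"],c["fy"],c["cx"],c["cy"],c["xyz"],np.round(c["rotation"],3))
E
```

```text
pics
{'time_s': np.float64(0.0), 'q': array([ 1.08 ,  0.182,  1.608, -0.   ,  1.354, -0.206]), 'dq': array([ 0.   ,  0.001,  0.001, -0.   , -0.001, -0.   ]), 'joint_efforts': array([-0.0000e+00, -4.4488e+01, -3.5133e+01, -0.0000e+00,  9.0000e-03,
       -0.0000e+00]), 'eef_pos': array([0.161, 0.551, 0.23 ]), 'eef_rot': array([-0.   ,  0.142,  0.99 , -0.001]), 'wrist_force': array([-0.117, -0.456,  0.106]), 'torque': array([-0.008,  0.012, -0.041]), 'grasp_force': np.float64(0.0), 'opening': np.float64(1.001)}
top 429.0364907360218 429.0364907360218 279.3707470891069 208.97019791045105 [0.38569126 0.006118   1.15553688] [ 0.073 -0.699  0.709 -0.062]
scene 424.3898221186328 424.3898221186328 285.82178175721003 216.4926979217534 [1.07307122 0.93158795 0.77168994] [-0.114  0.228  0.843 -0.474]
```

View pics/top0.png

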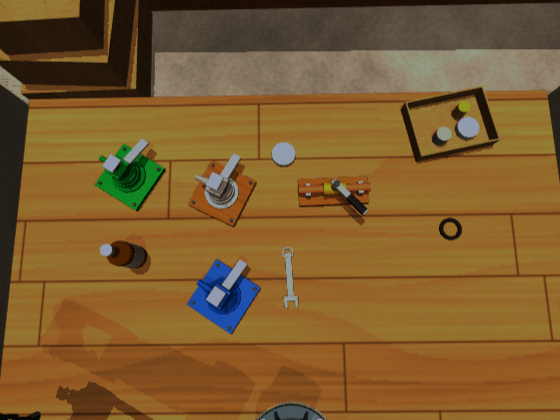

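View pics/scene0.png

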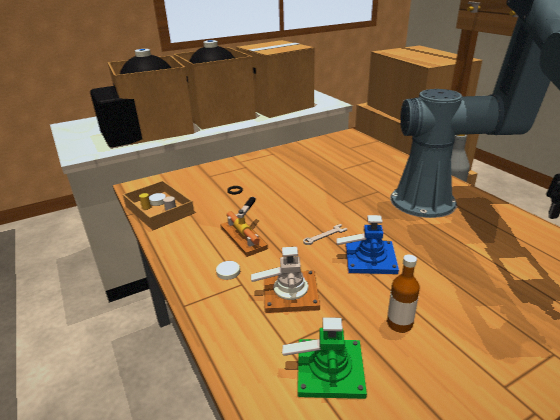

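The top view shows the true coupler (wooden block, white collar) at about (223,192) with its plate near (217,182). The valve is at (334,191), with its handle running from (336,184) to (365,212). The keg cap is at (284,155), spanner (290,278), gasket (450,229), bottle (122,253). The blue and green couplers are decoys. The scene view agrees.

```bash
cat > h.py <<'E'
import numpy as np,cv2
from scipy.spatial.transform import Rotation as R
def cloud(c):
    z=c["z_map"];v,u=np.mgrid[:z.shape[0],:z.shape[1]]
    p=np.dstack([(u-c["cx"])/c["fx"]*z,(v-c["cy"])/c["fy"]*z,z])
    q=np.asarray(c["rotation"]);r=R.from_matrix(q) if q.ndim==2 else R.from_quat(np.roll(q,-1))
    P=r.apply(p.reshape(-1,3)).reshape(p.shape)+c["xyz"];P[z==0]=np.nan;return P
def rect(P,m,n):
    X=P[m];(c,s,a)=cv2.minAreaRect((X[:,:2]*1000).astype(np.float32))
    print(n,len(X),"c",np.round(c,1),"size",np.round(s,1),"ang",round(a,1),"z med",round(float(np.median(X[:,2]))*1000,1))
E
python3 - <<'E'
from h import *
for n,boxes in (("top",dict(coup=(185,152,262,228),valve=(292,172,376,220))),("scene",dict(coup=(245,240,325,312),valve=(215,190,270,256)))):
    c=dict(np.load(n+"0.npz"));P=cloud(c);print(n)
    for k,(a,b,d,e) in boxes.items():
        m=np.zeros(P.shape[:2],bool);m[b:e,a:d]=1;z=P[...,2]
        near=lambda lo,hi:m&(z>lo)&(z<hi)
        if k=="coup":
            rect(P,near(.136,.148),"plate");rect(P,near(.012,.024),"block");rect(P,near(.08,.096),"arm")
        else:
            h=near(.088,.104)
            rect(P,h,"handle");rect(P,near(.012,.024),"board")
            X=P[h];print("dark far end z range",np.nanmin(X,0),np.nanmax(X,0))
    print("table z",np.nanmedian(z[300:310,350:400]) if n=="top" else "")
E
```

```text
top
plate 199 c [656.1 178.2] size [31.9 37.7] ang 65.1 z med 142.4
block 1505 c [656.5 179.1] size [141.9 139.9] ang 63.3 z med 18.3
arm 133 c [676.4 194.2] size [89.2 74.6] ang 65.8 z med 86.1
handle 371 c [ 623.5 -155.7] size [118.4  20.7] ang 42.8 z med 97.0
board 986 c [ 656.7 -124.4] size [ 76.1 189.9] ang 1.5 z med 18.0
dark far end z range [ 0.57577691 -0.19919883  0.088079  ] [ 0.66908739 -0.11114225  0.10364336]
table z 0.00019299659605387376
scene
plate 144 c [656.5 181.3] size [34.4 37.4] ang 62.6 z med 142.8
block 1303 c [642.6  96.2] size [319.8 185.9] ang 67.8 z med 19.2
arm 193 c [674.3 195. ] size [48.2 87.4] ang 11.9 z med 86.6
handle 147 c [ 624. -152.] size [118.3  21.4] ang 44.4 z med 97.3
board 495 c [ 638.6 -217.8] size [398.8 113.6] ang 78.8 z med 19.1
dark far end z range [ 0.57795392 -0.19392129  0.08808105] [ 0.67174155 -0.10773655  0.10396556]
table z
```

Emit:
jog_arm(
  series=[
    [[0,0,-35,0,0,0,0],[0,0,-35,0,0,0,0],[-37,-14,0,0,0,0,0],[-37,-14,0,0,0,0,0],[-37,-14,0,0,0,0,0],[-37,-14,0,0,0,0,0],[-37,-14,0,0,0,0,0],[-37,-14,0,0,0,0,0],[-37,-14,0,0,0,0,0],[-37,-14,0,0,0,0,0]],
  ],
)

```text
time_s: 1.1
eef_pos: [0.4151, 0.3599, 0.3009]
eef_rot: [-0.0, 0.142, 0.99, -0.0]
wrist_force: [-0.2, 0.0, 0.3]
opening: 0.004
grasp_force: 0.0
```

```bash
cat >> h.py <<'E'
def delta(t):
    from bench import ctrl
    o=ctrl.get_obs();r=R.from_quat(np.roll(o["eef_rot"],-1))
    print("t",o["time_s"],"p",np.round(o["eef_pos"]*1000,1),"F",np.round(o["wrist_force"],2),"open",round(float(o["opening"]),2),"tilt",np.round(r.as_matrix()[:,2],3))
    print("tool delta mm",np.round(r.inv().apply(np.array(t)-o["eef_pos"]*1000),1))
E
python3 -c "
from h import *;delta([656,179,180])"
```

```text
t 1.1 p [415.1 359.9 300.9] F [-0.23  0.04  0.25] open 0.0 tilt [-0.001 -0.    -1.   ]
tool delta mm [-282.1 -105.9  120.8]
```

Emit:
jog_arm(
  series=[
    [[-40,-15,0,0,0,0,0],[-40,-15,0,0,0,0,0],[-40,-15,0,0,0,0,0],[-40,-15,0,0,0,0,0],[-40,-15,0,0,0,0,0],[-40,-15,20,0,0,0,0],[-30,-11,30,0,0,0,0],[-12,-5,40,0,0,0,0],[0,0,30,0,0,0,0],[0,0,0,0,0,0,0]],
  ],
)

```text
time_s: 2.1
eef_pos: [0.6514, 0.1792, 0.1743]
eef_rot: [-0.006, 0.142, 0.99, -0.001]
wrist_force: [-1.7, -0.8, -0.7]
opening: 0.0
grasp_force: 0.0
```

Run:
```python
from h import *;delta([656,179,150])
from bench import ctrl
c=ctrl.camera("wrist");cv2.imwrite("pics/w1.png",c["frame"])
P=cloud(c);z=P[...,2]
rect(P,(z>.136)&(z<.148)&(np.hypot(P[...,0]-.656,P[...,1]-.179)<.04),"plate")
```

```text
t 2.1 p [651.4 179.2 174.3] F [-1.68 -0.8  -0.68] open 0.0 tilt [-0.012 -0.001 -1.   ]
tool delta mm [-4.7  1.3 24.3]
plate 1873 c [652.9 180.5] size [32.1 33. ] ang 63.7 z med 142.6
```

View pics/w1.png

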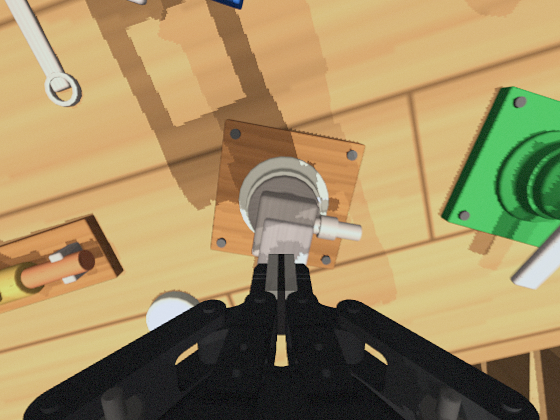

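The wrist view shows the closed fingertips at about (282,255) over the real coupler's plate, with nothing in between. I'll go down to just above it.

Emit:
jog_arm(
  series=[
    [[-2,0,10,0,0,0,0],[-2,0,10,0,0,0,0],[0,0,5,0,0,0,0],[0,0,2,0,0,0,0],[0,0,0,0,0,0,0],[0,0,0,0,0,0,0],[0,0,0,0,0,0,0],[0,0,0,0,0,0,0],[0,0,0,0,0,0,0],[0,0,0,0,0,0,0]],
  ],
)

```text
time_s: 3.15
eef_pos: [0.6589, 0.1791, 0.1544]
eef_rot: [0.0, 0.142, 0.99, 0.0]
wrist_force: [0.9, -0.3, 0.3]
opening: 0.003
grasp_force: 0.0
```

Emit:
jog_arm(
  series=[
    [[2,0,3,0,0,0,0],[0,0,3,0,0,0,0],[0,0,2,0,0,0,0],[0,0,1,0,0,0,0],[0,0,0.5,0,0,0,0],[0,0,0.5,0,0,0,0],[0,0,0,0,0,0,0],[0,0,0,0,0,0,0],[0,0,0,0,0,0,0],[0,0,0,0,0,0,0]],
  ],
)

```text
time_s: 4.15
eef_pos: [0.657, 0.1797, 0.1444]
eef_rot: [0.0, 0.142, 0.99, 0.0]
wrist_force: [-0.7, -0.5, -0.5]
opening: 0.003
grasp_force: 0.0
```

Emit:
jog_arm(
  series=[
    [[0,0,0.4,0,0,0,0],[0,0,0.4,0,0,0,0],[0,0,0.4,0,0,0,0],[0,0,0.4,0,0,0,0],[0,0,0.4,0,0,0,0],[0,0,0,0,0,0,0],[0,0,0,0,0,0,0],[0,0,0,0,0,0,0],[0,0,0,0,0,0,0],[0,0,0,0,0,0,0]],
  ],
)

```text
time_s: 5.15
eef_pos: [0.6569, 0.1797, 0.1423]
eef_rot: [0.0, 0.142, 0.99, 0.0]
wrist_force: [0.3, -0.4, -0.4]
opening: 0.002
grasp_force: 0.0
```

Emit:
jog_arm(
  series=[
    [[0,0,0.2,0,0,0,0],[0,0,0.2,0,0,0,0],[0,0,0.2,0,0,0,0],[0,0,0,0,0,0,0],[0,0,0,0,0,0,0],[0,0,0,0,0,0,0],[0,0,0,0,0,0,0],[0,0,0,0,0,0,0],[0,0,0,0,0,0,0],[0,0,0,0,0,0,0]],
  ],
)

```text
time_s: 6.15
eef_pos: [0.657, 0.1797, 0.1418]
eef_rot: [0.0, 0.142, 0.99, 0.0]
wrist_force: [-0.8, 0.1, 2.3]
opening: -0.003
grasp_force: 1.2
```

Emit:
jog_arm(
  series=[
    [[0,0,0.2,0,0,0,0],[0,0,0.2,0,0,0,0],[0,0,0.1,0,0,0,0],[0,0,0,0,0,0,0],[0,0,0,0,0,0,0],[0,0,0,0,0,0,0],[0,0,0,0,0,0,0],[0,0,0,0,0,0,0],[0,0,0,0,0,0,0],[0,0,0,0,0,0,0]],
  ],
)

```text
time_s: 7.15
eef_pos: [0.657, 0.1797, 0.1412]
eef_rot: [0.0, 0.142, 0.99, 0.0]
wrist_force: [-1.1, 0.0, 4.7]
opening: -0.002
grasp_force: 2.4
```

Emit:
jog_arm(
  series=[
    [[0,0,0.1,0,0,0,0],[0,0,0.1,0,0,0,0],[0,0,0.1,0,0,0,0],[0,0,0.1,0,0,0,0],[0,0,0,0,0,0,0],[0,0,0,0,0,0,0],[0,0,0,0,0,0,0],[0,0,0,0,0,0,0],[0,0,0,0,0,0,0],[0,0,0,0,0,0,0]],
  ],
)

```text
time_s: 8.15
eef_pos: [0.657, 0.1797, 0.1409]
eef_rot: [0.0, 0.142, 0.99, 0.0]
wrist_force: [-1.1, 0.2, 5.9]
opening: -0.004
grasp_force: 2.6
```

Emit:
jog_arm(
  series=[
    [[0,0,0.1,0,0,0,0],[0,0,0.1,0,0,0,0],[0,0,0.1,0,0,0,0],[0,0,0.1,0,0,0,0],[0,0,0,0,0,0,0],[0,0,0,0,0,0,0],[0,0,0,0,0,0,0],[0,0,0,0,0,0,0],[0,0,0,0,0,0,0],[0,0,0,0,0,0,0]],
  ],
)

```text
time_s: 9.15
eef_pos: [0.657, 0.1797, 0.1406]
eef_rot: [0.0, 0.142, 0.99, 0.0]
wrist_force: [-2.2, 0.3, 5.9]
opening: 0.003
grasp_force: 2.9
```

Emit:
jog_arm(
  series=[
    [[0,0,0.1,0,0,0,0],[0,0,0.1,0,0,0,0],[0,0,0.1,0,0,0,0],[0,0,0.1,0,0,0,0],[0,0,0,0,0,0,0],[0,0,0,0,0,0,0],[0,0,0,0,0,0,0],[0,0,0,0,0,0,0],[0,0,0,0,0,0,0],[0,0,0,0,0,0,0]],
  ],
)

```text
time_s: 10.15
eef_pos: [0.657, 0.1797, 0.1403]
eef_rot: [0.0, 0.142, 0.99, 0.0]
wrist_force: [-2.9, -0.5, 6.4]
opening: 0.002
grasp_force: 3.1
```

Emit:
jog_arm(
  series=[
    [[0,0,0.2,0,0,0,0],[0,0,0.2,0,0,0,0],[0,0,0.2,0,0,0,0],[0,0,0.2,0,0,0,0],[0,0,0.2,0,0,0,0],[0,0,0,0,0,0,0],[0,0,0,0,0,0,0],[0,0,0,0,0,0,0],[0,0,0,0,0,0,0],[0,0,0,0,0,0,0]],
  ],
)

```text
time_s: 11.15
eef_pos: [0.657, 0.1797, 0.1395]
eef_rot: [0.0, 0.142, 0.99, 0.0]
wrist_force: [-2.5, 0.2, 7.5]
opening: -0.003
grasp_force: 3.7
```

Emit:
jog_arm(
  series=[
    [[0,0,0.2,0,0,0,0],[0,0,0.2,0,0,0,0],[0,0,0.2,0,0,0,0],[0,0,0.2,0,0,0,0],[0,0,0.2,0,0,0,0],[0,0,0,0,0,0,0],[0,0,0,0,0,0,0],[0,0,0,0,0,0,0],[0,0,0,0,0,0,0],[0,0,0,0,0,0,0]],
  ],
)

```text
time_s: 12.15
eef_pos: [0.657, 0.1797, 0.1387]
eef_rot: [0.0, 0.142, 0.99, 0.0]
wrist_force: [-3.9, -1.2, 7.4]
opening: 0.002
grasp_force: 4.1
```

Emit:
jog_arm(
  series=[
    [[0,0,0.2,0,0,0,0],[0,0,0.2,0,0,0,0],[0,0,0.2,0,0,0,0],[0,0,0.2,0,0,0,0],[0,0,0.2,0,0,0,0],[0,0,0,0,0,0,0],[0,0,0,0,0,0,0],[0,0,0,0,0,0,0],[0,0,0,0,0,0,0],[0,0,0,0,0,0,0]],
  ],
)

```text
time_s: 13.15
eef_pos: [0.6571, 0.1797, 0.1379]
eef_rot: [0.0, 0.142, 0.99, 0.0]
wrist_force: [-3.7, -0.6, 8.8]
opening: 0.003
grasp_force: 4.5
```

Emit:
jog_arm(
  series=[
    [[0,0,0.2,0,0,0,0],[0,0,0.2,0,0,0,0],[0,0,0.2,0,0,0,0],[0,0,0.2,0,0,0,0],[0,0,0.2,0,0,0,0],[0,0,0,0,0,0,0],[0,0,0,0,0,0,0],[0,0,0,0,0,0,0],[0,0,0,0,0,0,0],[0,0,0,0,0,0,0]],
  ],
)

```text
time_s: 14.15
eef_pos: [0.657, 0.1797, 0.1369]
eef_rot: [0.0, 0.142, 0.99, 0.0]
wrist_force: [-3.9, -0.5, 9.4]
opening: 0.002
grasp_force: 4.6
```

Emit:
jog_arm(
  series=[
    [[0,0,0.2,0,0,0,0],[0,0,0.2,0,0,0,0],[0,0,0.2,0,0,0,0],[0,0,0.2,0,0,0,0],[0,0,0.2,0,0,0,0],[0,0,0.2,0,0,0,0],[0,0,0.2,0,0,0,0],[0,0,0,0,0,0,0],[0,0,0,0,0,0,0],[0,0,0,0,0,0,0]],
  ],
)

```text
time_s: 15.15
eef_pos: [0.657, 0.1797, 0.1353]
eef_rot: [0.0, 0.142, 0.99, -0.0]
wrist_force: [-3.5, -0.2, 8.4]
opening: -0.002
grasp_force: 4.2
```

Emit:
jog_arm(
  series=[
    [[0,0,0.2,0,0,0,0],[0,0,0.2,0,0,0,0],[0,0,0.2,0,0,0,0],[0,0,0.2,0,0,0,0],[0,0,0.2,0,0,0,0],[0,0,0.2,0,0,0,0],[0,0,0.2,0,0,0,0],[0,0,0,0,0,0,0],[0,0,0,0,0,0,0],[0,0,0,0,0,0,0]],
  ],
)

```text
time_s: 16.15
eef_pos: [0.657, 0.1797, 0.1328]
eef_rot: [-0.0, 0.142, 0.99, 0.0]
wrist_force: [1.3, -1.0, 1.4]
opening: -0.002
grasp_force: 0.7
```

Emit:
jog_arm(
  series=[
    [[0,0,0.2,0,0,0,0],[0,0,0.2,0,0,0,0],[0,0,0.2,0,0,0,0],[0,0,0.2,0,0,0,0],[0,0,0.2,0,0,0,0],[0,0,0.2,0,0,0,0],[0,0,0.2,0,0,0,0],[0,0,0,0,0,0,0],[0,0,0,0,0,0,0],[0,0,0,0,0,0,0]],
  ],
)

```text
time_s: 17.15
eef_pos: [0.6569, 0.1797, 0.1318]
eef_rot: [-0.0, 0.142, 0.99, 0.0]
wrist_force: [0.4, 0.9, -0.1]
opening: -0.002
grasp_force: 0.0
```

Emit:
jog_arm(
  series=[
    [[0,0,-15,0,0,0,0],[0,0,-25,0,0,0,0],[0,0,-30,0,0,0,0],[0,-30,0,0,0,0,0],[0,-40,0,0,0,0,0],[0,-40,0,0,0,0,0],[0,-40,0,0,0,0,0],[0,-40,0,0,0,0,0],[0,-40,0,0,0,0,0],[0,-30,0,0,0,0,0]],
  ],
)

```text
time_s: 18.15
eef_pos: [0.5835, -0.0721, 0.2034]
eef_rot: [0.001, 0.142, 0.99, -0.0]
wrist_force: [0.5, 0.1, 0.6]
opening: -0.0
grasp_force: 0.0
```

Run:
```python
from h import *;delta([564,-149,130])
from bench import ctrl
c=ctrl.camera("scene");cv2.imwrite("pics/s2.png",c["frame"])
P=cloud(c);z=P[...,2]
rect(P,(z>.115)&(z<.148)&(np.hypot(P[...,0]-.656,P[...,1]-.179)<.03),"plate")
```

```text
t 18.15 p [583.5 -72.1 203.4] F [0.54 0.15 0.57] open -0.0 tilt [ 0.002 -0.001 -1.   ]
tool delta mm [ -2.8 -79.2  73.4]
plate 146 c [656.8 181.2] size [34.  37.8] ang 63.1 z med 128.7
```

View pics/s2.png

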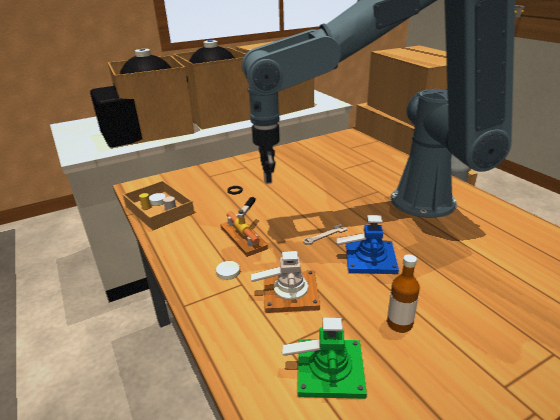

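The plate at (290,257) now stands at 128.7 mm, about 14 mm down, so it has clicked at a peak of about 10 N. The latch is fit for use and the valve gets opened. The gripper is at (267,170), on its way to the handle.

Emit:
jog_arm(
  series=[
    [[0,-30,0,0,0,0,0],[0,-30,0,0,0,0,0],[-2,-19,0,0,0,0,0],[0,0,20,0,0,0,0],[0,0,30,0,0,0,0],[0,0,30,0,0,0,0],[0,0,30,0,0,0,0],[0,0,15,0,0,0,0],[0,0,0,0,0,0,0],[0,0,0,0,0,0,0]],
  ],
)

```text
time_s: 19.2
eef_pos: [0.5645, -0.1465, 0.0781]
eef_rot: [0.001, 0.142, 0.99, -0.0]
wrist_force: [0.5, 0.2, 0.7]
opening: -0.001
grasp_force: 0.0
```

```bash
python3 -c "
from h import *
for a in (223,235,247,259,271,274):
    t=np.radians(a);p=np.array([657,-124])+85*np.array([np.cos(t),np.sin(t)])-22*np.array([-np.sin(t),np.cos(t)]);print(a,p.round());delta([*p,78])"
```

```text
223 [ 580. -166.]
t 19.2 p [ 564.5 -146.5   78.1] F [0.51 0.18 0.74] open -0.0 tilt [ 0.001 -0.001 -1.   ]
tool delta mm [-20.2 -14.3   0.1]
235 [ 590. -181.]
t 19.2 p [ 564.5 -146.5   78.1] F [0.51 0.18 0.74] open -0.0 tilt [ 0.001 -0.001 -1.   ]
tool delta mm [-34.4 -25.9   0.2]
247 [ 604. -194.]
t 19.2 p [ 564.5 -146.5   78.1] F [0.51 0.18 0.74] open -0.0 tilt [ 0.001 -0.001 -1.   ]
tool delta mm [-50.7 -34.3   0.2]
259 [ 619. -203.]
t 19.2 p [ 564.5 -146.5   78.1] F [0.51 0.18 0.74] open -0.0 tilt [ 0.001 -0.001 -1.   ]
tool delta mm [-68.4 -39.1   0.2]
271 [ 636. -209.]
t 19.2 p [ 564.5 -146.5   78.1] F [0.51 0.18 0.74] open -0.0 tilt [ 0.001 -0.001 -1.   ]
tool delta mm [-86.8 -40.1   0.2]
274 [ 641. -210.]
t 19.2 p [ 564.5 -146.5   78.1] F [0.51 0.18 0.74] open -0.0 tilt [ 0.001 -0.001 -1.   ]
tool delta mm [-91.3 -39.8   0.2]
```

Emit:
jog_arm(
  series=[
    [[-5,-4,0,0,0,0,0],[-5,-4,0,0,0,0,0],[-5,-3,0,0,0,0,0],[-5,-3,0,0,0,0,0],[-7,-6,0,0,0,0,0],[-7,-6,0,0,0,0,0],[-8,-4,0,0,0,0,0],[-8,-4,0,0,0,0,0],[-9,-3,0,0,0,0,0],[-9,-2,0,0,0,0,0]],
  ],
)

```text
time_s: 20.2
eef_pos: [0.6182, -0.2032, 0.0764]
eef_rot: [-0.0, 0.142, 0.99, 0.0]
wrist_force: [-1.7, 2.0, 0.4]
opening: 0.002
grasp_force: 1.5
```

Emit:
jog_arm(
  series=[
    [[-6,-1,0,0,0,0,0],[-6,0,0,0,0,0,0],[-4,0,0,0,0,0,0],[-3,0,0,0,0,0,0],[0,0,0,0,0,0,0],[0,0,0,0,0,0,0],[0,0,0,0,0,0,0],[0,0,0,0,0,0,0],[0,0,0,0,0,0,0],[0,0,0,0,0,0,0]],
  ],
)

```text
time_s: 21.2
eef_pos: [0.636, -0.2092, 0.077]
eef_rot: [0.0, 0.142, 0.99, -0.0]
wrist_force: [0.4, -0.4, -0.7]
opening: -0.001
grasp_force: 0.0
```

Emit:
jog_arm(
  series=[
    [[-2,0.5,0,0,0,0,0],[-2,0.5,0,0,0,0,0],[-2,0.5,0,0,0,0,0],[-1,0.5,0,0,0,0,0],[0,0,0,0,0,0,0],[0,0,0,0,0,0,0],[0,0,0,0,0,0,0],[0,0,0,0,0,0,0],[0,0,0,0,0,0,0],[0,0,0,0,0,0,0]],
  ],
)

```text
time_s: 22.2
eef_pos: [0.6388, -0.2092, 0.0766]
eef_rot: [-0.005, 0.142, 0.99, -0.0]
wrist_force: [-19.5, 0.5, 12.5]
opening: 0.0
grasp_force: 9.9
```

Run:
```python
from h import *;delta([600,-200,78])
from bench import ctrl
for n in("top","scene"):
    c=ctrl.camera(n);P=cloud(c);z=P[...,2]
    m=(z>.085)&(z<.0995)&(np.hypot(P[...,0]-.657,P[...,1]+.124)<.115)
    rect(P,m,n)
    if n=="scene":cv2.imwrite("pics/s3.png",cv2.resize(c["frame"][150:290,180:340],None,fx=4,fy=4))
```

```text
t 22.2 p [ 638.8 -209.2   76.6] F [-19.54   0.51  12.5 ] open 0.0 tilt [-0.01   0.001 -1.   ]
tool delta mm [39.8 -2.  -1. ]
top 88 c [ 657.  -134.5] size [17.9 46.2] ang 3.1 z med 96.1
scene 147 c [ 649.3 -168. ] size [ 40.8 121.2] ang 1.3 z med 96.7
```

View pics/s3.png

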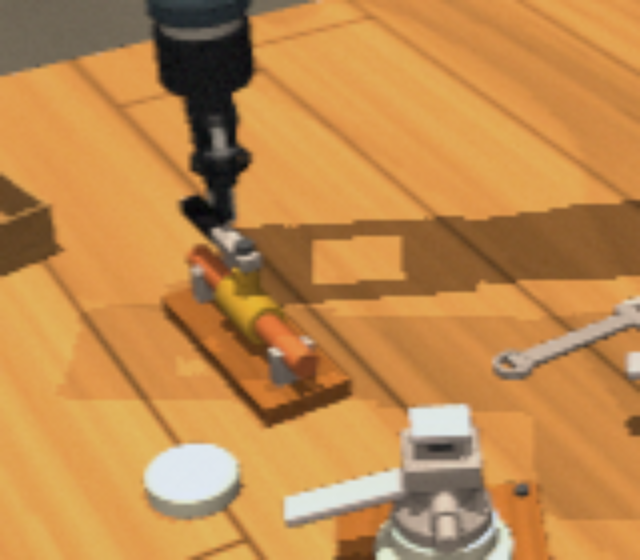

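The handle, at (210,230) in the crop, lies along the pipe and is hard against its stop at 19 N. I'll back off and lift.

Emit:
jog_arm(
  series=[
    [[7,-2,0,0,0,0,0],[15,-4,0,0,0,0,0],[20,-6,0,0,0,0,0],[0,0,-20,0,0,0,0],[0,0,-40,0,0,0,0],[0,0,-40,0,0,0,0],[0,0,-30,0,0,0,0],[0,0,0,0,0,0,0],[0,0,0,0,0,0,0],[0,0,0,0,0,0,0]],
  ],
)

```text
time_s: 23.3
eef_pos: [0.5988, -0.2084, 0.2053]
eef_rot: [-0.001, 0.142, 0.99, 0.0]
wrist_force: [-1.1, -0.3, -0.4]
opening: 0.001
grasp_force: 0.0
```

Run:
```python
from h import *;delta([600,-200,78])
from bench import ctrl
c=ctrl.camera("scene");P=cloud(c);z=P[...,2]
rect(P,(z>.085)&(z<.102)&(np.hypot(P[...,0]-.657,P[...,1]+.124)<.125),"handle")
rect(P,(z>.115)&(z<.148)&(np.hypot(P[...,0]-.656,P[...,1]-.179)<.03),"plate")
```

```text
t 23.3 p [ 598.8 -208.4  205.3] F [-1.05 -0.27 -0.4 ] open 0.0 tilt [-0.002  0.001 -1.   ]
tool delta mm [  1.    8.3 127.3]
handle 150 c [ 659.1 -166.1] size [ 20.8 118.5] ang 3.3 z med 97.3
plate 147 c [657.  182.6] size [35.  37.6] ang 60.6 z med 128.8
```

```bash
python3 -c "
from bench import ctrl;print(ctrl.hand_in())"
```

```text
the job is handed in; nothing more can be done
None
```

The latch clicked over at a peak push of about 10 N and stayed down, so it is fit for use; I turned the gas valve fully open to its stop, moved the arm clear, and handed the job in (no verdict was returned).

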